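Bring the sample tray to the code reader and hold a tub in its V cradle

ROBOT

A 6-joint arm with a two-finger parallel gripper is mounted at the origin on the work surface. World frame = base frame: x ahead of the robot, y to its left, z up, the work surface at z = 0. Lengths are in mm, angles in rad, forces in N, time in s.
With the tool pointing down it reaches from about 300 to 850 mm from the base axis. Payload 4.2 kg.
Tool frame: the origin (TCP) lies at the very end of the fingers, on their centre line; the grasp point (between the pads) lies 19 mm behind it; z points along the fingers, y is the line along which they close (so a half turn about z gives the same grasp; the last joint's range is limited). The gripper opens to 91 mm and grips with 3 to 60 N. Pads are 32 mm wide; open, the fingers measure 118 mm over their backs; the gripper's body (76 mm by 178 mm) begins 60 mm behind the grasp point.
Start: joints at [1.095, 0.32, 1.565, -0, 1.257, -0.02], TCP at [253.11, 516.315, 186.476] pointing down, gripper open.
Joint ranges: [-3.11, 3.11], [-0.84, 2.01], [0.21, 2.61], [-1.34, 4.49], [0.05, 2.63], [-2.56, 2.56]. Speed limits (rad/s): [2.57, 2.57, 3.14, 3.14, 3.14, 3.14].

INTERFACE

Orientations are given as a unit quaternion [w, x, y, z].
In Python, from station import robot gives the robot as it stands.
- The arm moves only by the shell command python3 -m creep 'ROWS' [FORCE]. ROWS is JSON, a list of rows, each an object of numbers: "tx", "ty", "tz": the shift along the tool's x, y, z in m; "ax", "ay", "az": the turn, a rotation vector about the tool's x, y, z in rad; "gripper": the opening in per cent of the stroke, from 0 (shut) to 100 (fully open). In form: [{"tx": .., "ty": .., "tz": .., "ax": .., "ay": .., "az": .., "gripper": ..}, ...]. A call has exactly 5 rows; each row is the pose to reach, as a shift and turn from the pose commanded when the call began, along the tool's axes at that moment; what a row does not reach only later rows make up. A row lasts 1/12 s, in which the tool goes at most 41.7 mm and 7.16 degrees, less where a joint would pass 70% of its speed; a pose out of reach is approached as far as the arm can. A call with a gripper value outside its range is refused whole. The fingers move at their own pace and stop on an object; FORCE is the grip in N (left out, the last holds). Time passes only in rows, so rows that repeat a pose let the fingers close, or fill a call up. It gives the time, the measured TCP pose, the force, the opening and the grip force at its end, in the units of the state.
- robot.observe(): the state, without advancing time (a new reading comes with each control period).
- robot.capture(name): name is "scene" or "side" or "wrist"; returns a dict with "frame" (384x512x3 uint8, blue, green, red), "z_map" (384x512 float32, mm along the optical axis (not along the pixel's ray), 0 where there is no reading), "fovy" (degrees; the focal length in pixels is half the picture's height over the tangent of half this angle, whatever the lens; pixels are square), "cx", "cy" (the principal point, pixels), "k1" (the pictures are not rectified: a ray, as slopes to the right and down, at radius r is drawn at 1 + k1 r^2 times it, then the intrinsics apply), "origin" and "rotation" of the camera in the world. Camera axes: x right, y up, looking along -z (the intrinsics and any distortion apply to the point x, -y, -z); pixel columns grow to the right and rows downward; lengths in mm; the calibration is good to about 2 mm. A picture is of the moment at which its call begins.
- robot.job_done(): hands the job in; it is judged then, once.
The state is a dict: "t": time; "joint_positions": joint angles; "qd": joint speeds; "tau": joint torques, N m; "ee_pos": TCP position; "tcp_rot": TCP orientation; "wrist_force": force on the tool from outside, world axes, zero at the start; "wrist_torque": the same for the moment, N m; "grip_width": finger opening in mm; "finger_force": force on a finger pad.
Only numpy, scipy, OpenCV 4.12 (cv2) and the standard library are available. Lean on these libraries where they do the work, as an engineer would, in place of code of your own. Each camera call takes 0.05 s, during which the arm holds its last target. There are 200 camera calls.

TASK

Lift the grey sample tray with its two tubs off the conveyor by its black fin handle, carry it level, set it down inside the outline of the white mat and let go of it. Then take the tub with the yellow lid out of the tray, seat it lengthwise and centred in the orange V cradle of the code reader, and gently press it against both sloping faces until the sprung cradle is about half-way down: finish while still holding it pressed there. Leave the blue-lidded tub in the tray and everything else on the bench where it is.

Things in the scene. Friction and masses are not known exactly. Their poses are not given: they have to be found in the camera images.
- tray_handle (a point): Grasp point of the sample tray, in the middle of its black upright fin (50 long in x, 14 thick in y, top 18 mm above this point); this point lies 70 mm above the tray's underside, over its centre. Site axes = tray axes: x along the tray's length and the fin, y across (pinch the fin across y), z up.
- tray: Grey tray, 220 (x) by 110 (y), rim 14 mm high, 0.3 kg, origin at the centre of its underside. At x = +70 and -70 mm stands a V rest (28 mm long in y) carrying a lying tub, axis along y, centre 40 mm above the underside; the tub overhangs it by 14 mm at each end, free to be gripped by its ends from above. Starts on the belt, 40 mm above the bench.
- yellow_centre (a point): Centre of the tub to be read: closed blue plastic tub with a yellow lid, a cylinder 40 in diameter and 56 mm long with flat ends, about 0.12 kg (0.1 to 0.15), lying in either of the two tray rests. Site y is the cylinder's axis (lid at +y); x and z turn as the tub rolls.
- blue_centre (a point): Centre of the other tub in the tray, same size, all blue (blue lid); y is its axis.
- tub_yellow: The yellow-lidded tub itself; origin and axes as point yellow_centre.
- mat: White fixed mat on the bench, 260 (x) by 150 (y), 3 mm thick, origin at the centre of its underside, x along its length. The tray belongs here with its length along the mat's (either way round).
- seat (a point): Centre of a 40 mm tub fully seated in the reader's V cradle; moves down with the cradle, 86 mm above the bench when it is up. y runs along the groove, x across, z up. Two orange 45-degree faces, 30 mm long in y, their upper edges 5 mm below and 23 mm to either side of this point; a seated tub overhangs them by 13 mm at each end, free for fingers.
- reader: Fixed code reader below the cradle: grey housing 120 (x) by 100 (y), top 34 mm above the bench, origin at the centre of its underside, with a black display box 30 mm high on its +x side (to x = 103 mm).
- cradle (a joint): How far the sprung cradle is pressed straight down: 0 up, 0.012 m at the bottom stop; half-way is 0.006. It begins to move at about 2.5 N and takes about 1 N more per mm; a tub's weight alone does not move it.
- spare_a: Bystander: blue tub 40 in diameter, 56 mm high, standing on the bench towards the back; origin at the centre of its underside.
- spare_c: Bystander: as spare_a.
- tape: Bystander: cardboard-coloured roll of tape, 90 in diameter, 48 mm high, on the bench at the back.
- marker: Bystander: white marker pen with a red cap, 135 mm long, lying on the bench at the back.
There are look-alikes about, which are no part of the job. Leave any pink look-alike of the tray alone. Leave any red look-alike of the part that bears blue_centre alone.

How it is judged:
By the outcome, as a careful person would: the job done as asked, in the order asked, and still so for the second after the job is handed in, while the arm keeps its last pose, push and grip.
It also fails if it takes over 54 s, if anything falls off the work surface, if the arm or the gripper's body presses on something with over 40 N, if the wrist force passes 120 N, or if a joint passes its speed limit or range.

## Working session

There is one attempt and no reset: what is moved stays moved. The work goes in short steps, Python scripts to look and compute and a shell command to move; the robot and the scene stay as the last step left them, time stands still between calls to the robot, and variables do not carry over. Pictures are saved under pics/ and viewed, at most 10 in all, crops included, and the job is handed in when it is done.

```bash
ls; mkdir -p pics; cat > h.py <<'E'
import numpy as np, cv2, pickle
from station import robot
def cap(n):
    c=robot.capture(n); return c
def cloud(c):
    f=192/np.tan(np.radians(c["fovy"])/2)
    K=np.array([[f,0,c["cx"]],[0,f,c["cy"]],[0,0,1]])
    v,u=np.mgrid[0:384,0:512]
    p=cv2.undistortPoints(np.stack([u.ravel(),v.ravel()],1).astype(np.float64)[:,None],K,np.array([c["k1"],0,0,0.]),None,None).reshape(384,512,2)
    z=c["z_map"].astype(float)
    P=np.stack([p[...,0]*z,-p[...,1]*z,-z],-1)
    W=P@np.array(c["rotation"]).T+np.array(c["origin"])
    W[z<=0]=np.nan
    return W
E
python3 - <<'E'
from h import *
ims=[]
for n in("scene","side"):
    c=cap(n); pickle.dump(c,open(n+".pkl","wb")); cv2.imwrite(f"pics/{n}0.png",cv2.resize(c["frame"],None,fx=1.5,fy=1.5)); print(n,c["origin"],c["fovy"],c["k1"],np.round(c["rotation"],2).tolist())
print(robot.observe())
E
```

```text
pics
scene [1229.97398482  511.95401913  828.30613864] 46.12900613674394 -0.13557869416080576 [0.41, 0.2, 0.37, 0.81]
side [ 415.4986348  -651.64355315  884.17042849] 52.17374048680657 0.010774499994247124 [0.94, 0.35, -0.02, -0.04]
{'t': 0.1, 'joint_positions': array([ 1.09498013e+00,  3.20244689e-01,  1.56552011e+00, -2.88797863e-05,
        1.25737438e+00, -1.99739124e-02]), 'qd': array([ 0.00016073,  0.00044592, -0.00304485, -0.000212  , -0.00012319,
       -0.00090104]), 'tau': array([ 2.36839100e-03, -4.13329875e+01, -2.32511151e+01,  7.28763454e-02,
        4.22220631e-02, -3.46577644e-05]), 'ee_pos': array([252.90559573, 515.87241244, 185.709104  ]), 'tcp_rot': array([-1.76417011e-04,  2.25948504e-01,  9.74138941e-01, -7.52992262e-04]), 'wrist_force': array([-0.14910691,  0.31112346, -0.43984138]), 'wrist_torque': array([-0.06158162,  0.00789745, -0.02238032]), 'finger_force': 0.0, 'grip_width': 91.18040489645772}
```

View pics/scene0.png

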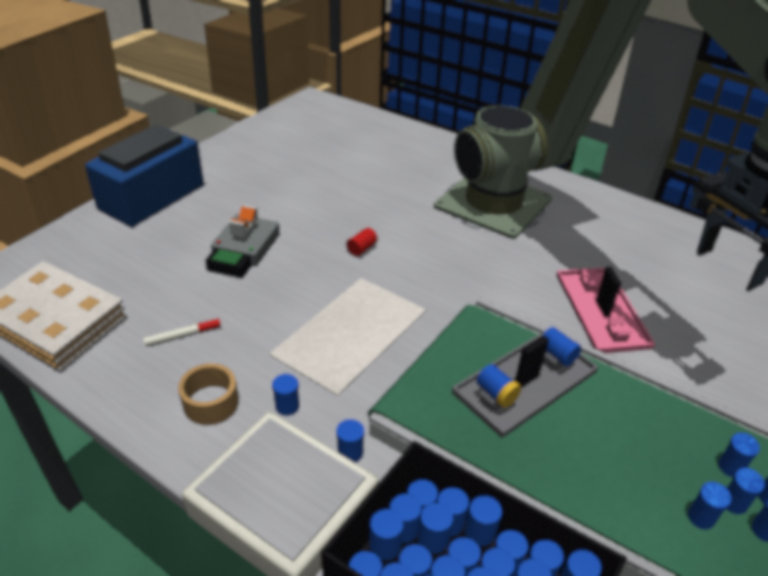

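View pics/side0.png

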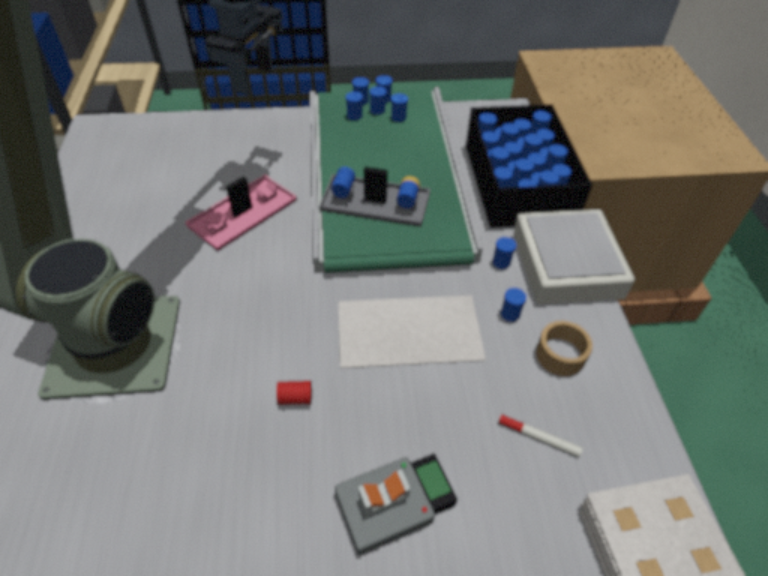

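The scene picture (1.5x) shows the tray fin at about (532,357), yellow lid (508,393), mat (348,333) and reader cradle (243,222). In the side picture, the fin is at (376,184), mat (410,330) and cradle (385,490). The pink look-alike tray and the red tub stay untouched.

```bash
cat > m.py <<'E'
from h import *
def rect(P):
    r=cv2.minAreaRect(P[:,:2].astype(np.float32)); return np.round(r[0],1),np.round(r[1],1),round(r[2],1)
box={"scene":dict(tray=(440,320,610,440),mat=(262,270,432,398),reader=(195,195,290,285)),
     "side":dict(tray=(315,155,440,230),mat=(325,285,495,375),reader=(325,440,465,560))}
for n in box:
    c=pickle.load(open(n+".pkl","rb")); W=cloud(c); im=c["frame"]; hsv=cv2.cvtColor(im,cv2.COLOR_BGR2HSV)
    def reg(k):
        x0,y0,x1,y1=[int(t/1.5) for t in box[n][k]]
        return W[y0:y1,x0:x1].reshape(-1,3),hsv[y0:y1,x0:x1].reshape(-1,3).astype(int)
    P,h=reg("tray"); 
    m=(h[:,2]<50)&(P[:,2]>85)&(P[:,2]<140); print(n,"fin",m.sum(),np.nanmean(P[m],0).round(1),np.nanpercentile(P[m][:,2],[2,98]).round(1),rect(P[m]))
    m=(P[:,2]>44)&(P[:,2]<62)&(h[:,1]<60); print("tray",m.sum(),rect(P[m]))
    m=(h[:,0]>100)&(h[:,0]<125)&(h[:,1]>130)&(P[:,2]>60); Q=P[m]
    k=cv2.kmeans(Q.astype(np.float32),2,None,(3,20,.1),5,0); 
    for i in(0,1): q=Q[k[1][:,0]==i]; print(" blue",len(q),q.mean(0).round(1),rect(q),q[:,2].max().round(1))
    m=(h[:,0]>15)&(h[:,0]<35)&(h[:,1]>120)&(P[:,2]>50); print(" yellow",m.sum(),P[m].mean(0).round(1))
    P,h=reg("mat"); print(" hsv mat",np.median(h,0)); m=(h[:,0]<30)&(h[:,2]>150)&(np.abs(P[:,2]-3)<8)&(h[:,1]>10); print(" mat",m.sum(),rect(P[m]),np.median(P[m][:,2]))
    P,h=reg("reader"); m=(P[:,2]>25)&(P[:,2]<42)&(h[:,1]<60); print(" housing",m.sum(),rect(P[m]),np.median(P[m][:,2]))
    m=(h[:,0]<18)&(h[:,1]>150)&(P[:,2]>45); print(" orange",m.sum(),P[m].mean(0).round(1),rect(P[m]),np.percentile(P[m][:,2],[2,98]).round(1))
    m=(P[:,2]>50); print(" cradle",m.sum(),rect(P[m]))
E
python3 m.py
```

```text
Traceback (most recent call last):
  File "m.py", line 7, in <module>
    c=pickle.load(open(n+".pkl","rb")); W=cloud(c); im=c["frame"]; hsv=cv2.cvtColor(im,cv2.COLOR_BGR2HSV)
                                          ~~~~~^^^
  File "h.py", line 12, in cloud
    W=P@np.array(c["rotation"]).T+np.array(c["origin"])
      ~^~~~~~~~~~~~~~~~~~~~~~~~~~
ValueError: matmul: Input operand 1 has a mismatch in its core dimension 0, with gufunc signature (n?,k),(k,m?)->(n?,m?) (size 4 is different from 3)
```

```bash
sed -i 's/^from station.*/from station import robot\nfrom scipy.spatial.transform import Rotation as R/; s/P@np.array(c\["rotation"\]).T/P@R.from_quat(c["rotation"],scalar_first=True).as_matrix().T/' h.py; python3 m.py
```

```text
scene fin 271 [503.6 311.3 111.8] [ 86.  130.2] (array([498.8, 310.3]), array([13.5, 48.1]), 72.8)
tray 1685 (array([481.3, 299.7]), array([163.1, 261.5]), 80.8)
 blue 362 [442.5 335.1  93. ] (array([451.8, 329.5]), array([59.1, 65.6]), 86.3) 132.1
 blue 268 [569.4 279.   94. ] (array([564.9, 279.4]), array([42.3, 31.6]), 70.1) 102.9
 yellow 172 [571.9 310.5  85.9]
 hsv mat [110.   9. 172.]
 mat 3803 (array([532.9, -10. ]), array([154.5, 263.5]), 88.8) 2.817822898233544
 housing 688 (array([ 477.3, -324.5]), array([165.5, 103.2]), 19.8) 33.739607692837865
 orange 68 [ 442.6 -335.4   70.5] (array([ 442.9, -335.9]), array([21.3, 29.6]), 17.2) [57.  79.4]
 cradle 268 (array([ 457.3, -332.8]), array([76. , 34.3]), 18.7)
side fin 182 [496.1 304.  108.8] [ 86.3 129.8] (array([495.3, 305.1]), array([10.2, 49. ]), 73.3)
tray 981 (array([492.9, 350. ]), array([247.1, 249.4]), 88.4)
 blue 176 [557.7 272.7  89.6] (array([538.4, 285.8]), array([41.2, 83.4]), 73.3) 119.8
 blue 229 [431.5 321.1  91.2] (array([455.1, 322.4]), array([60.8, 89.9]), 73.5) 115.6
 yellow 11 [551.8 309.  101. ]
 hsv mat [ 20.   8. 185.]
 mat 355 (array([534.7, -11.3]), array([142.3, 249.7]), 87.7) 3.765362537269084
 housing 2218 (array([ 476.2, -325.1]), array([163.3, 102.8]), 17.6) 33.2241826629695
 orange 199 [ 458.4 -332.8   72.6] (array([ 456.2, -332.9]), array([46. , 29.4]), 16.8) [64.2 80.9]
 cradle 573 (array([ 456.2, -332.2]), array([67.6, 32.6]), 18.3)
```

```bash
cat > go.py <<'E'
# go.py x y z yaw(deg of tool y axis in world, tool down) -> shift for creep
import sys; from h import *
x,y,z,a=map(float,sys.argv[1:5]); s=robot.observe()
C=R.from_quat(s["tcp_rot"],scalar_first=True).as_matrix(); p=np.array(s["ee_pos"])
def tgt(a):
    c,d=np.cos(np.radians(a)),np.sin(np.radians(a)); Y=np.array([c,d,0]); Z=np.array([0,0,-1.]); return np.stack([np.cross(Y,Z),Y,Z],1)
print("t",round(s["t"],2),"pos",p.round(1),"yaw",np.degrees(np.arctan2(C[1,1],C[0,1])).round(1),"w",round(s["grip_width"],1),"F",np.round(s["wrist_force"],1),"q",np.round(s["joint_positions"],2))
print("shift m",((np.array([x,y,z])-p)@C/1000).round(4),"rot",R.from_matrix(C.T@tgt(a)).as_rotvec().round(3))
E
python3 go.py 497 307.5 190 72.8
```

```text
t 0.1 pos [252.9 515.9 185.7] yaw 63.9 w 91.2 F [-0.1  0.3 -0.4] q [ 1.09  0.32  1.57 -0.    1.26 -0.02]
shift m [-0.3109 -0.0797 -0.0042] rot [-0.002 -0.    -0.156]
```

```bash
python3 -m creep '[{"tx":-0.036,"ty":-0.009,"tz":-0.004,"az":-0.03,"gripper":100},{"tx":-0.074,"ty":-0.019,"tz":-0.004,"az":-0.06,"gripper":100},{"tx":-0.112,"ty":-0.029,"tz":-0.004,"az":-0.09,"gripper":100},{"tx":-0.15,"ty":-0.038,"tz":-0.004,"az":-0.12,"gripper":100},{"tx":-0.188,"ty":-0.048,"tz":-0.004,"az":-0.156,"gripper":100}]'
python3 -m creep '[{"tx":-0.036,"ty":-0.009,"gripper":100},{"tx":-0.072,"ty":-0.019,"gripper":100},{"tx":-0.1,"ty":-0.027,"gripper":100},{"tx":-0.118,"ty":-0.031,"gripper":100},{"tx":-0.124,"ty":-0.0325,"gripper":100}]'
python3 -m creep '[{"gripper":100},{"gripper":100},{"gripper":100},{"gripper":100},{"gripper":100}]'
python3 - <<'E'
from h import *
c=cap("wrist"); pickle.dump(c,open("wrist.pkl","wb")); cv2.imwrite("pics/w1.png",c["frame"])
W=cloud(c); hsv=cv2.cvtColor(c["frame"],cv2.COLOR_BGR2HSV)
m=(hsv[...,2]<60)&(W[...,2]>100)&(W[...,2]<145); n,l,s,_=cv2.connectedComponentsWithStats(m.astype(np.uint8))
for i in range(1,n):
    if s[i,4]>60: P=W[l==i]; T=P[P[:,2]>120]; print(s[i],P.mean(0).round(1),P[:,2].max().round(1), cv2.minAreaRect(T[:,:2].astype(np.float32)) if len(T)>9 else "")
E
python3 go.py 497 307.5 190 72.8
```

```text
t 0.15 pos [252.9 515.9 185.8] yaw 63.9 w 90.9 F [ 0.3  0.3 -0. ] q [ 1.1   0.32  1.57 -0.    1.26 -0.02]
shift m [-0.3109 -0.0797 -0.0041] rot [-0.001 -0.    -0.156]$[0]: bad value
$[0]: bad value
$[0]: bad value
```

View pics/w1.png

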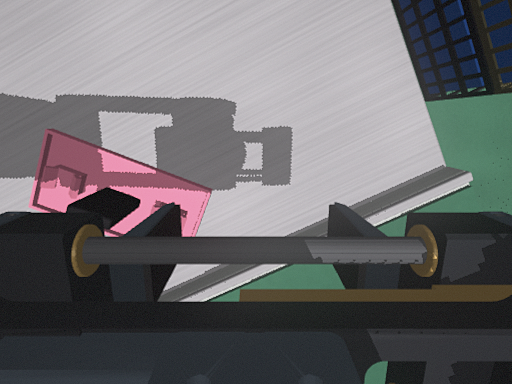

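The wrist picture is from the start pose, with the pink look-alike at (120,185), because the rows were refused. Every row probably needs all the keys.

```bash
python3 -m creep '[{"tx":-0.036,"ty":-0.009,"tz":-0.004,"ax":0,"ay":0,"az":-0.03,"gripper":100},{"tx":-0.074,"ty":-0.019,"tz":-0.004,"ax":0,"ay":0,"az":-0.06,"gripper":100},{"tx":-0.112,"ty":-0.029,"tz":-0.004,"ax":0,"ay":0,"az":-0.09,"gripper":100},{"tx":-0.15,"ty":-0.038,"tz":-0.004,"ax":0,"ay":0,"az":-0.12,"gripper":100},{"tx":-0.188,"ty":-0.048,"tz":-0.004,"ax":0,"ay":0,"az":-0.156,"gripper":100}]'; python3 go.py 497 307.5 190 72.8
```

```text
t: 0.57
ee_pos: [401.8, 389.2, 190.3]
tcp_rot: [-0.0, 0.148, 0.989, -0.0]
wrist_force: [0.8, 0.5, -0.1]
grip_width: 91.3
finger_force: 0.0
t 0.57 pos [401.8 389.2 190.3] yaw 72.9 w 91.3 F [ 0.8  0.5 -0.1] q [ 0.75  0.29  1.59  0.    1.26 -0.52]
shift m [-0.115  -0.0501  0.0003] rot [-0.    -0.     0.003]
```

```bash
python3 -m creep '[{"tx":-0.036,"ty":-0.016,"tz":0,"ax":0,"ay":0,"az":0,"gripper":100},{"tx":-0.07,"ty":-0.03,"tz":0,"ax":0,"ay":0,"az":0,"gripper":100},{"tx":-0.1,"ty":-0.043,"tz":0,"ax":0,"ay":0,"az":0,"gripper":100},{"tx":-0.115,"ty":-0.05,"tz":0,"ax":0,"ay":0,"az":0,"gripper":100},{"tx":-0.115,"ty":-0.05,"tz":0,"ax":0,"ay":0,"az":0,"gripper":100}]'
cat > w.py <<'E'
import sys; from h import *
c=cap("wrist"); pickle.dump(c,open("wrist.pkl","wb")); cv2.imwrite(f"pics/{sys.argv[1]}.png",c["frame"])
E
python3 w.py w2; python3 - <<'E'
from h import *
c=pickle.load(open("wrist.pkl","rb"))
W=cloud(c); hsv=cv2.cvtColor(c["frame"],cv2.COLOR_BGR2HSV)
m=(hsv[...,2]<70)&(W[...,2]>70)&(W[...,2]<145); n,l,s,_=cv2.connectedComponentsWithStats(m.astype(np.uint8))
for i in range(1,n):
    if s[i,4]>60: P=W[l==i]; T=P[P[:,2]>120]; print(s[i],P.mean(0).round(1),P[:,2].max().round(1), cv2.minAreaRect(T[:,:2].astype(np.float32)) if len(T)>9 else "")
E
python3 go.py 497 307.5 91 72.8
```

```text
t: 0.98
ee_pos: [498.4, 306.0, 189.9]
tcp_rot: [0.0, 0.151, 0.988, -0.001]
wrist_force: [-0.1, -0.8, -0.3]
grip_width: 91.0
finger_force: 0.0
[250 156  15  59 747] [491.5 311.  124.3] 129.8 ((495.2120056152344, 310.43292236328125), (12.998285293579102, 49.21415328979492), 72.33901977539062)
[369 361  19   8  65] [741.6 382.4 109.2] 110.7 
t 1.03 pos [496.7 307.5 189.9] yaw 72.6 w 91.3 F [-0.5  0.2 -0.2] q [ 0.53  0.33  1.54  0.    1.27 -0.73]
shift m [-0.0004  0.0001  0.0989] rot [-0.    -0.001 -0.003]
```

View pics/w2.png

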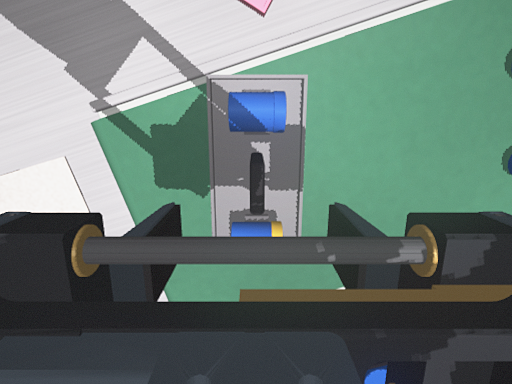

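The wrist picture shows the grey tray below. The fin is at (257,183), centred between the fingers (180 and 330), and the yellow-lidded tub is at (255,231). Next I descend and grip.

```bash
python3 -m creep '[{"tx":0.001,"ty":0.001,"tz":0.025,"ax":0,"ay":0,"az":0,"gripper":100},{"tx":0.001,"ty":0.001,"tz":0.055,"ax":0,"ay":0,"az":0,"gripper":100},{"tx":0.001,"ty":0.001,"tz":0.08,"ax":0,"ay":0,"az":0,"gripper":100},{"tx":0.001,"ty":0.001,"tz":0.094,"ax":0,"ay":0,"az":0,"gripper":100},{"tx":0.001,"ty":0.001,"tz":0.099,"ax":0,"ay":0,"az":0,"gripper":100}]'
python3 -m creep '[{"tx":0,"ty":0,"tz":0,"ax":0,"ay":0,"az":0,"gripper":40},{"tx":0,"ty":0,"tz":0,"ax":0,"ay":0,"az":0,"gripper":25},{"tx":0,"ty":0,"tz":0,"ax":0,"ay":0,"az":0,"gripper":0},{"tx":0,"ty":0,"tz":0,"ax":0,"ay":0,"az":0,"gripper":0},{"tx":0,"ty":0,"tz":0,"ax":0,"ay":0,"az":0,"gripper":0}]' 35
python3 -m creep '[{"tx":0,"ty":0,"tz":0,"ax":0,"ay":0,"az":0,"gripper":0},{"tx":0,"ty":0,"tz":0,"ax":0,"ay":0,"az":0,"gripper":0},{"tx":0,"ty":0,"tz":0,"ax":0,"ay":0,"az":0,"gripper":0},{"tx":0,"ty":0,"tz":0,"ax":0,"ay":0,"az":0,"gripper":0},{"tx":0,"ty":0,"tz":0,"ax":0,"ay":0,"az":0,"gripper":0}]' 35
```

```text
t: 1.45
ee_pos: [492.2, 310.0, 88.6]
tcp_rot: [-0.002, 0.149, 0.989, -0.002]
wrist_force: [-0.4, -0.5, 0.6]
grip_width: 91.2
finger_force: 0.0
t: 1.87
ee_pos: [495.8, 310.4, 92.6]
tcp_rot: [0.001, 0.149, 0.989, 0.001]
wrist_force: [0.1, -0.5, -0.2]
grip_width: 61.0
finger_force: 0.0
t: 2.28
ee_pos: [495.3, 309.9, 91.5]
tcp_rot: [-0.0, 0.149, 0.989, 0.0]
wrist_force: [0.4, -0.5, 0.5]
grip_width: 27.1
finger_force: 0.0
```

```bash
python3 -m creep '[{"tx":0,"ty":0,"tz":0,"ax":0,"ay":0,"az":0,"gripper":0},{"tx":0,"ty":0,"tz":0,"ax":0,"ay":0,"az":0,"gripper":0},{"tx":0,"ty":0,"tz":0,"ax":0,"ay":0,"az":0,"gripper":0},{"tx":0,"ty":0,"tz":0,"ax":0,"ay":0,"az":0,"gripper":0},{"tx":0,"ty":0,"tz":0,"ax":0,"ay":0,"az":0,"gripper":0}]' 40
python3 -m creep '[{"tx":0,"ty":0,"tz":0,"ax":0,"ay":0,"az":0,"gripper":0},{"tx":0,"ty":0,"tz":-0.002,"ax":0,"ay":0,"az":0,"gripper":0},{"tx":0,"ty":0,"tz":-0.005,"ax":0,"ay":0,"az":0,"gripper":0},{"tx":0,"ty":0,"tz":-0.01,"ax":0,"ay":0,"az":0,"gripper":0},{"tx":0,"ty":0,"tz":-0.016,"ax":0,"ay":0,"az":0,"gripper":0}]'
python3 -m creep '[{"tx":0,"ty":0,"tz":-0.006,"ax":0,"ay":0,"az":0,"gripper":0},{"tx":0,"ty":0,"tz":-0.014,"ax":0,"ay":0,"az":0,"gripper":0},{"tx":0,"ty":0,"tz":-0.022,"ax":0,"ay":0,"az":0,"gripper":0},{"tx":0,"ty":0,"tz":-0.028,"ax":0,"ay":0,"az":0,"gripper":0},{"tx":0,"ty":0,"tz":-0.03,"ax":0,"ay":0,"az":0,"gripper":0}]'
python3 go.py 533 -10.5 140 88.5
```

```text
t: 2.7
ee_pos: [495.0, 309.6, 91.4]
tcp_rot: [-0.0, 0.149, 0.989, -0.0]
wrist_force: [-1.9, -2.1, 0.9]
grip_width: 13.8
finger_force: 40.0
t: 3.12
ee_pos: [494.8, 309.9, 107.1]
tcp_rot: [-0.001, 0.149, 0.989, -0.0]
wrist_force: [0.5, 0.0, -5.1]
grip_width: 13.5
finger_force: 40.0
t: 3.53
ee_pos: [496.0, 310.5, 139.2]
tcp_rot: [0.001, 0.149, 0.989, 0.001]
wrist_force: [0.3, 0.3, -5.4]
grip_width: 13.7
finger_force: 40.0
t 3.53 pos [496.  310.5 139.2] yaw 72.8 w 13.7 F [ 0.3  0.3 -5.4] q [ 0.54  0.37  1.62  0.    1.15 -0.73]
shift m [-0.1302 -0.2957 -0.0012] rot [ 0.002  0.002 -0.274]
```

```bash
python3 -m creep '[{"tx":-0.0016,"ty":-0.0037,"tz":0,"ax":0,"ay":0,"az":0,"gripper":0},{"tx":-0.005,"ty":-0.011,"tz":0,"ax":0,"ay":0,"az":0,"gripper":0},{"tx":-0.01,"ty":-0.023,"tz":0,"ax":0,"ay":0,"az":0,"gripper":0},{"tx":-0.017,"ty":-0.039,"tz":0,"ax":0,"ay":0,"az":0,"gripper":0},{"tx":-0.026,"ty":-0.06,"tz":0,"ax":0,"ay":0,"az":0,"gripper":0}]'
python3 -m creep '[{"tx":-0.01,"ty":-0.023,"tz":0,"ax":0,"ay":0,"az":0,"gripper":0},{"tx":-0.02,"ty":-0.046,"tz":0,"ax":0,"ay":0,"az":0,"gripper":0},{"tx":-0.03,"ty":-0.069,"tz":0,"ax":0,"ay":0,"az":0,"gripper":0},{"tx":-0.04,"ty":-0.092,"tz":0,"ax":0,"ay":0,"az":0,"gripper":0},{"tx":-0.05,"ty":-0.114,"tz":0,"ax":0,"ay":0,"az":0,"gripper":0}]'
python3 -m creep '[{"tx":-0.01,"ty":-0.023,"tz":0,"ax":0,"ay":0,"az":-0.03,"gripper":0},{"tx":-0.02,"ty":-0.046,"tz":0,"ax":0,"ay":0,"az":-0.09,"gripper":0},{"tx":-0.029,"ty":-0.066,"tz":0,"ax":0,"ay":0,"az":-0.16,"gripper":0},{"tx":-0.036,"ty":-0.082,"tz":0,"ax":0,"ay":0,"az":-0.23,"gripper":0},{"tx":-0.042,"ty":-0.095,"tz":0,"ax":0,"ay":0,"az":-0.27,"gripper":0}]'
python3 w.py w3; python3 go.py 533 -10.5 140 88.5
```

```text
t: 3.95
ee_pos: [502.0, 243.8, 136.9]
tcp_rot: [-0.0, 0.149, 0.989, -0.0]
wrist_force: [0.8, 0.5, -4.9]
grip_width: 13.4
finger_force: 40.0
t: 4.37
ee_pos: [515.7, 118.6, 137.0]
tcp_rot: [-0.001, 0.15, 0.989, -0.001]
wrist_force: [0.1, -0.3, -5.3]
grip_width: 13.8
finger_force: 40.0
t: 4.78
ee_pos: [527.6, 15.2, 137.0]
tcp_rot: [-0.001, 0.014, 1.0, -0.0]
wrist_force: [-0.1, 0.3, -5.0]
grip_width: 13.7
finger_force: 40.0
t 4.83 pos [528.1  12.8 137. ] yaw 88.4 w 13.7 F [-0.1 -3.7 -5.7] q [ 0.01  0.28  1.75 -0.    1.11 -1.54]
shift m [-0.0056 -0.0232 -0.0029] rot [-0.004 -0.001 -0.002]
```

View pics/w3.png

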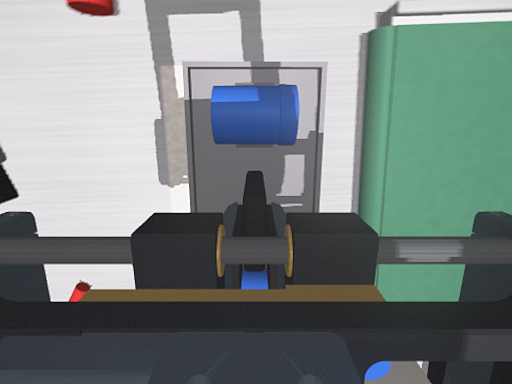

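The wrist picture shows the tray held level, with the rear tub still in its rest at (255,115) and the tray's far rim at row 64. I'll check where the tray sits in the hand.

```bash
python3 - <<'E'
from h import *
c=pickle.load(open("wrist.pkl","rb")); W=cloud(c)[40:205,165:345].reshape(-1,3)
m=(W[:,2]>78)&(W[:,2]<106); Q=W[m]; print(m.sum(),np.percentile(Q[:,2],[1,50,99]).round(1)); 
r=cv2.minAreaRect(Q[:,:2].astype(np.float32)); print(r); print("xmin",np.percentile(Q[:,0],[0,.5,2]))
E
python3 go.py 533 -10.5 75 88.5
```

```text
13662 [ 88.1  89.8 100.7]
((476.0026550292969, 17.852523803710938), (110.3524398803711, 115.47953796386719), 88.23798370361328)
xmin [416.97421549 418.18461198 419.60702925]
t 4.83 pos [528.1  12.8 137. ] yaw 88.4 w 13.7 F [-0.1 -3.7 -5.7] q [ 0.01  0.28  1.75 -0.    1.11 -1.54]
shift m [-0.0056 -0.0229  0.0621] rot [-0.004 -0.001 -0.002]
```

```bash
python3 -m creep '[{"tx":-0.001,"ty":-0.008,"tz":0,"ax":0,"ay":0,"az":0,"gripper":0},{"tx":-0.003,"ty":-0.014,"tz":0.004,"ax":-0.002,"ay":0,"az":0,"gripper":0},{"tx":-0.005,"ty":-0.019,"tz":0.012,"ax":-0.003,"ay":0,"az":0,"gripper":0},{"tx":-0.0055,"ty":-0.022,"tz":0.024,"ax":-0.003,"ay":0,"az":0,"gripper":0},{"tx":-0.0055,"ty":-0.023,"tz":0.038,"ax":-0.003,"ay":0,"az":0,"gripper":0}]'
python3 -m creep '[{"tx":0,"ty":0,"tz":0.012,"ax":0,"ay":0,"az":0,"gripper":0},{"tx":0,"ty":0,"tz":0.022,"ax":0,"ay":0,"az":0,"gripper":0},{"tx":0,"ty":0,"tz":0.03,"ax":0,"ay":0,"az":0,"gripper":0},{"tx":0,"ty":0,"tz":0.035,"ax":0,"ay":0,"az":0,"gripper":0},{"tx":0,"ty":0,"tz":0.038,"ax":0,"ay":0,"az":0,"gripper":0}]'
python3 go.py 533 -10.5 54.4 88.5
```

```text
t: 5.25
ee_pos: [533.8, -5.6, 98.8]
tcp_rot: [0.001, 0.015, 1.0, 0.001]
wrist_force: [-0.3, -0.2, -5.9]
grip_width: 13.7
finger_force: 40.0
t: 5.67
ee_pos: [533.1, -4.8, 60.6]
tcp_rot: [-0.0, 0.015, 1.0, 0.002]
wrist_force: [0.4, -0.1, -4.5]
grip_width: 13.8
finger_force: 40.0
t 5.67 pos [533.1  -4.8  60.6] yaw 88.3 w 13.8 F [ 0.4 -0.1 -4.5] q [-0.03  0.37  1.84  0.    0.93 -1.58]
shift m [-0.     -0.0057  0.0062] rot [ 0.003 -0.001 -0.003]
```

```bash
python3 -m creep '[{"tx":0,"ty":-0.002,"tz":0.0,"ax":0.002,"ay":0,"az":0,"gripper":0},{"tx":0,"ty":-0.005,"tz":0.001,"ax":0.003,"ay":0,"az":0,"gripper":0},{"tx":0,"ty":-0.0055,"tz":0.0025,"ax":0.003,"ay":0,"az":0,"gripper":0},{"tx":0,"ty":-0.0055,"tz":0.004,"ax":0.003,"ay":0,"az":0,"gripper":0},{"tx":0,"ty":-0.0055,"tz":0.005,"ax":0.003,"ay":0,"az":0,"gripper":0}]'
python3 -m creep '[{"tx":0,"ty":0,"tz":0.0005,"ax":0,"ay":0,"az":0,"gripper":0},{"tx":0,"ty":0,"tz":0.001,"ax":0,"ay":0,"az":0,"gripper":0},{"tx":0,"ty":0,"tz":0.001,"ax":0,"ay":0,"az":0,"gripper":0},{"tx":0,"ty":0,"tz":0.001,"ax":0,"ay":0,"az":0,"gripper":0},{"tx":0,"ty":0,"tz":0.001,"ax":0,"ay":0,"az":0,"gripper":0}]'
```

```text
t: 6.08
ee_pos: [533.4, -10.5, 56.6]
tcp_rot: [0.0, 0.015, 1.0, 0.0]
wrist_force: [-0.1, -0.0, -5.5]
grip_width: 13.9
finger_force: 40.0
t: 6.5
ee_pos: [533.2, -10.4, 55.5]
tcp_rot: [0.0, 0.015, 1.0, 0.0]
wrist_force: [-0.7, 0.1, -5.8]
grip_width: 13.6
finger_force: 40.0
```

```bash
python3 -m creep '[{"tx":0,"ty":0,"tz":0.0005,"ax":0,"ay":0,"az":0,"gripper":0},{"tx":0,"ty":0,"tz":0.001,"ax":0,"ay":0,"az":0,"gripper":0},{"tx":0,"ty":0,"tz":0.001,"ax":0,"ay":0,"az":0,"gripper":0},{"tx":0,"ty":0,"tz":0.001,"ax":0,"ay":0,"az":0,"gripper":0},{"tx":0,"ty":0,"tz":0.001,"ax":0,"ay":0,"az":0,"gripper":0}]'
python3 -m creep '[{"tx":0,"ty":0,"tz":0.0005,"ax":0,"ay":0,"az":0,"gripper":0},{"tx":0,"ty":0,"tz":0.001,"ax":0,"ay":0,"az":0,"gripper":0},{"tx":0,"ty":0,"tz":0.001,"ax":0,"ay":0,"az":0,"gripper":0},{"tx":0,"ty":0,"tz":0.001,"ax":0,"ay":0,"az":0,"gripper":0},{"tx":0,"ty":0,"tz":0.001,"ax":0,"ay":0,"az":0,"gripper":0}]'
```

```text
t: 6.92
ee_pos: [533.2, -10.4, 54.4]
tcp_rot: [0.0, 0.015, 1.0, 0.0]
wrist_force: [-0.1, -0.8, -4.6]
grip_width: 13.2
finger_force: 40.0
t: 7.33
ee_pos: [533.2, -10.4, 54.3]
tcp_rot: [0.0, 0.015, 1.0, 0.0]
wrist_force: [-2.6, -0.5, 7.2]
grip_width: 13.7
finger_force: 40.0
```

```bash
python3 -m creep '[{"tx":0,"ty":0,"tz":0,"ax":0,"ay":0,"az":0,"gripper":30},{"tx":0,"ty":0,"tz":0,"ax":0,"ay":0,"az":0,"gripper":60},{"tx":0,"ty":0,"tz":0,"ax":0,"ay":0,"az":0,"gripper":100},{"tx":0,"ty":0,"tz":0,"ax":0,"ay":0,"az":0,"gripper":100},{"tx":0,"ty":0,"tz":0,"ax":0,"ay":0,"az":0,"gripper":100}]'
python3 -m creep '[{"tx":0,"ty":0,"tz":-0.008,"ax":0,"ay":0,"az":0,"gripper":100},{"tx":0,"ty":0,"tz":-0.025,"ax":0,"ay":0,"az":0,"gripper":100},{"tx":0,"ty":0,"tz":-0.05,"ax":0,"ay":0,"az":0,"gripper":100},{"tx":0,"ty":0,"tz":-0.075,"ax":0,"ay":0,"az":0,"gripper":100},{"tx":0,"ty":0,"tz":-0.09,"ax":0,"ay":0,"az":0,"gripper":100}]'
python3 w.py w4; python3 - <<'E'
from h import *
c=cap("scene"); pickle.dump(c,open("scene1.pkl","wb")); W=cloud(c); hsv=cv2.cvtColor(c["frame"],cv2.COLOR_BGR2HSV).astype(int)
near=(abs(W[...,0]-533)<160)&(abs(W[...,1]+10)<100)
f=lambda m:cv2.minAreaRect(W[m][:,:2].astype(np.float32))
m=near&(W[...,2]>20)&(hsv[...,0]>100)&(hsv[...,0]<125)&(hsv[...,1]>130)&(W[...,0]>570); print("tub",m.sum(),W[m].mean(0),W[m][:,2].max(),f(m))
m=near&(W[...,2]>40)&(W[...,2]<100)&(hsv[...,2]<60)&(abs(W[...,0]-533)<40); print("fin",m.sum(),W[m].mean(0),f(m))
m=near&(hsv[...,0]>15)&(hsv[...,0]<35)&(hsv[...,1]>120)&(W[...,2]>20); print("lid",m.sum(),W[m].mean(0),f(m))
m=near&(W[...,2]>7)&(W[...,2]<20)&(hsv[...,1]<70);print("tray",m.sum(),f(m))
E
python3 go.py 603 -12.4 24 88.4
```

```text
t: 7.75
ee_pos: [533.4, -10.4, 53.3]
tcp_rot: [0.0, 0.015, 1.0, 0.0]
wrist_force: [0.4, 0.2, -0.4]
grip_width: 43.7
finger_force: 0.0
t: 8.17
ee_pos: [534.5, -10.4, 146.6]
tcp_rot: [0.002, 0.015, 1.0, -0.0]
wrist_force: [0.2, -0.4, 1.1]
grip_width: 77.2
finger_force: 0.0
tub 185 [612.49773934 -19.18171603  56.22096021] 65.03524334295707 ((606.59375, -19.161514282226562), (37.984188079833984, 38.84058380126953), 1.2244654893875122)
fin 278 [540.32447283  -5.31317052  70.23290122] ((535.5658569335938, -9.290382385253906), (17.119340896606445, 52.059776306152344), 89.75440979003906)
lid 208 [588.42616476   2.8358906  122.31697554] ((555.5973510742188, 2.794403076171875), (115.21946716308594, 99.35731506347656), 48.953243255615234)
tray 1029 ((535.1591796875, -5.042198181152344), (129.34982299804688, 247.2610626220703), 84.04263305664062)
t 8.27 pos [535.5 -10.5 146.9] yaw 88.3 w 85.9 F [ 0.7 -0.   0.5] q [-0.04  0.28  1.72  0.    1.13 -1.58]
shift m [-6.670e-02  1.000e-04  1.233e-01] rot [-0.     0.007 -0.002]
```

```bash
python3 -m creep '[{"tx":-0.012,"ty":0,"tz":0,"ax":0,"ay":0,"az":0,"gripper":100},{"tx":-0.035,"ty":0,"tz":0,"ax":0,"ay":0,"az":0,"gripper":100},{"tx":-0.055,"ty":0,"tz":0,"ax":0,"ay":0,"az":0,"gripper":100},{"tx":-0.066,"ty":0,"tz":0,"ax":0,"ay":0,"az":0,"gripper":100},{"tx":-0.068,"ty":0,"tz":0,"ax":0,"ay":0,"az":0,"gripper":100}]'
python3 -m creep '[{"tx":0,"ty":0,"tz":0,"ax":0,"ay":0,"az":0,"gripper":100},{"tx":0,"ty":0,"tz":0,"ax":0,"ay":0,"az":0,"gripper":100},{"tx":0,"ty":0,"tz":0,"ax":0,"ay":0,"az":0,"gripper":100},{"tx":0,"ty":0,"tz":0,"ax":0,"ay":0,"az":0,"gripper":100},{"tx":0,"ty":0,"tz":0,"ax":0,"ay":0,"az":0,"gripper":100}]'
python3 w.py w5; python3 - <<'E'
from h import *
c=pickle.load(open("wrist.pkl","rb")); W=cloud(c); hsv=cv2.cvtColor(c["frame"],cv2.COLOR_BGR2HSV).astype(int)
near=(abs(W[...,0]-533)<125)&(abs(W[...,1]+10)<70)
f=lambda m:(m.sum(),W[m].mean(0).round(1),W[m][:,2].max().round(1),cv2.minAreaRect(W[m][:,:2].astype(np.float32))) if m.sum()>5 else None
print("tub",f(near&(W[...,2]>50)&(W[...,2]<70)&(hsv[...,1]>130)&(W[...,0]>560)))
print("fin",f(near&(W[...,2]>80)&(W[...,2]<100)&(hsv[...,2]<70)))
print("tray",f(near&(W[...,2]>6)&(W[...,2]<20)&(hsv[...,1]<70)))
E
python3 go.py 603 -12.4 24 88.4
```

```text
t: 8.68
ee_pos: [602.4, -12.5, 142.0]
tcp_rot: [-0.0, 0.015, 1.0, 0.0]
wrist_force: [-1.2, 0.4, 0.6]
grip_width: 91.2
finger_force: 0.0
t: 9.1
ee_pos: [600.6, -12.4, 143.6]
tcp_rot: [0.0, 0.015, 1.0, 0.0]
wrist_force: [-0.8, 0.4, -0.2]
grip_width: 91.3
finger_force: 0.0
tub (np.int64(1629), array([600.2, -12.4,  59.2]), np.float64(65.2), ((602.4969482421875, -11.584419250488281), (55.45956039428711, 35.5215950012207), 88.66883087158203))
fin (np.int64(947), array([533.3,  -9.2,  90.5]), np.float64(93.1), ((533.6387329101562, -9.15804672241211), (12.985284805297852, 48.697601318359375), 88.14762115478516))
tray (np.int64(13484), array([525.8,  -9.1,   9.1]), np.float64(19.5), ((533.57666015625, -9.305461883544922), (110.3538818359375, 220.53150939941406), 88.23478698730469))
t 9.15 pos [600.7 -12.4 143.7] yaw 88.3 w 91.3 F [ 0.3  0.6 -0.8] q [-0.04  0.39  1.57  0.    1.18 -1.58]
shift m [-2.200e-03  1.000e-04  1.197e-01] rot [ 0.     0.    -0.002]
```

View pics/w5.png

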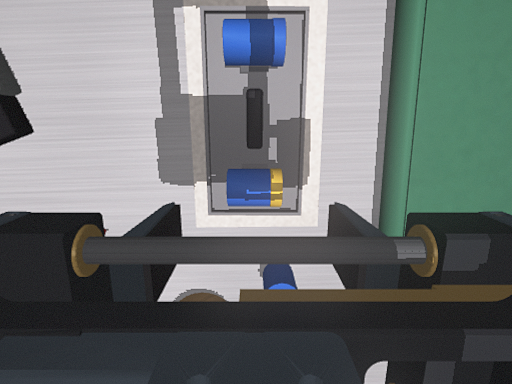

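The wrist picture shows the tray squarely on the mat, with the yellow-lidded tub at (255,187) and the blue tub still in its rest at (253,42). Now I descend onto the yellow-lidded tub.

```bash
python3 -m creep '[{"tx":-0.002,"ty":0,"tz":0.02,"ax":0,"ay":0,"az":0,"gripper":100},{"tx":-0.002,"ty":0,"tz":0.05,"ax":0,"ay":0,"az":0,"gripper":100},{"tx":-0.002,"ty":0,"tz":0.08,"ax":0,"ay":0,"az":0,"gripper":100},{"tx":-0.002,"ty":0,"tz":0.105,"ax":0,"ay":0,"az":0,"gripper":100},{"tx":-0.002,"ty":0,"tz":0.116,"ax":0,"ay":0,"az":0,"gripper":100}]'
python3 -m creep '[{"tx":0,"ty":0,"tz":0.003,"ax":0,"ay":0,"az":0,"gripper":80},{"tx":0,"ty":0,"tz":0.003,"ax":0,"ay":0,"az":0,"gripper":75},{"tx":0,"ty":0,"tz":0.003,"ax":0,"ay":0,"az":0,"gripper":70},{"tx":0,"ty":0,"tz":0.003,"ax":0,"ay":0,"az":0,"gripper":67},{"tx":0,"ty":0,"tz":0.003,"ax":0,"ay":0,"az":0,"gripper":65}]' 10
python3 go.py 602.7 -12 24 88.4
```

```text
t: 9.57
ee_pos: [600.6, -12.4, 24.2]
tcp_rot: [-0.003, 0.015, 1.0, 0.0]
wrist_force: [-0.5, -0.3, -0.3]
grip_width: 91.2
finger_force: 0.0
t: 9.98
ee_pos: [604.3, -12.5, 26.1]
tcp_rot: [0.002, 0.015, 1.0, 0.0]
wrist_force: [-0.2, 0.5, -0.2]
grip_width: 60.9
finger_force: 0.0
t 9.98 pos [604.3 -12.5  26.1] yaw 88.3 w 60.9 F [-0.2  0.5 -0.2] q [-0.04  0.5   1.71  0.    0.93 -1.58]
shift m [0.0016 0.0004 0.0021] rot [ 0.     0.003 -0.002]
```

```bash
python3 -m creep '[{"tx":0,"ty":0,"tz":0.0015,"ax":0,"ay":0,"az":0,"gripper":60},{"tx":0,"ty":0,"tz":0.0015,"ax":0,"ay":0,"az":0,"gripper":50},{"tx":0,"ty":0,"tz":0.0015,"ax":0,"ay":0,"az":0,"gripper":40},{"tx":0,"ty":0,"tz":0.0015,"ax":0,"ay":0,"az":0,"gripper":40},{"tx":0,"ty":0,"tz":0.0015,"ax":0,"ay":0,"az":0,"gripper":40}]' 30
python3 -m creep '[{"tx":0,"ty":0,"tz":-0.002,"ax":0,"ay":0,"az":0,"gripper":40},{"tx":0,"ty":0,"tz":-0.008,"ax":0,"ay":0,"az":0,"gripper":40},{"tx":0,"ty":0,"tz":-0.018,"ax":0,"ay":0,"az":0,"gripper":40},{"tx":0,"ty":0,"tz":-0.035,"ax":0,"ay":0,"az":0,"gripper":40},{"tx":0,"ty":0,"tz":-0.055,"ax":0,"ay":0,"az":0,"gripper":40}]'
python3 -m creep '[{"tx":0,"ty":0,"tz":-0.025,"ax":0,"ay":0,"az":0,"gripper":40},{"tx":0,"ty":0,"tz":-0.05,"ax":0,"ay":0,"az":0,"gripper":40},{"tx":0,"ty":0,"tz":-0.07,"ax":0,"ay":0,"az":0,"gripper":40},{"tx":0,"ty":0,"tz":-0.08,"ax":0,"ay":0,"az":0,"gripper":40},{"tx":0,"ty":0,"tz":-0.085,"ax":0,"ay":0,"az":0,"gripper":40}]'
python3 go.py 456.3 -332.5 160 108.3
```

```text
t: 10.4
ee_pos: [604.2, -12.5, 24.2]
tcp_rot: [0.001, 0.015, 1.0, 0.0]
wrist_force: [-0.8, -0.3, 5.7]
grip_width: 55.6
finger_force: 30.0
t: 10.82
ee_pos: [602.1, -12.4, 77.9]
tcp_rot: [-0.001, 0.015, 1.0, 0.0]
wrist_force: [0.4, -0.2, -1.3]
grip_width: 55.6
finger_force: 30.0
t: 11.23
ee_pos: [603.9, -12.5, 165.1]
tcp_rot: [0.002, 0.015, 1.0, 0.0]
wrist_force: [-1.0, -0.1, -1.3]
grip_width: 55.8
finger_force: 30.0
t 11.23 pos [603.9 -12.5 165.1] yaw 88.3 w 55.8 F [-1.  -0.1 -1.3] q [-0.04  0.38  1.53  0.    1.23 -1.58]
shift m [ 0.138  -0.3243  0.0046] rot [-0.001  0.003 -0.349]
```

```bash
python3 -m creep '[{"tx":0.0024,"ty":-0.0055,"tz":0,"ax":0,"ay":0,"az":0,"gripper":40},{"tx":0.007,"ty":-0.0166,"tz":0,"ax":0,"ay":0,"az":0,"gripper":40},{"tx":0.014,"ty":-0.033,"tz":0,"ax":0,"ay":0,"az":0,"gripper":40},{"tx":0.0235,"ty":-0.055,"tz":0,"ax":0,"ay":0,"az":0,"gripper":40},{"tx":0.035,"ty":-0.083,"tz":0,"ax":0,"ay":0,"az":0,"gripper":40}]'
python3 -m creep '[{"tx":0.0125,"ty":-0.0295,"tz":0,"ax":0,"ay":0,"az":0,"gripper":40},{"tx":0.025,"ty":-0.059,"tz":0,"ax":0,"ay":0,"az":0,"gripper":40},{"tx":0.0375,"ty":-0.088,"tz":0,"ax":0,"ay":0,"az":0,"gripper":40},{"tx":0.05,"ty":-0.118,"tz":0,"ax":0,"ay":0,"az":0,"gripper":40},{"tx":0.063,"ty":-0.147,"tz":0,"ax":0,"ay":0,"az":0,"gripper":40}]'
python3 go.py 456.3 -332.5 160 107.8
```

```text
t: 11.65
ee_pos: [564.0, -94.9, 160.9]
tcp_rot: [-0.002, 0.014, 1.0, 0.0]
wrist_force: [-0.5, -0.7, -0.4]
grip_width: 55.7
finger_force: 30.0
t: 12.07
ee_pos: [495.7, -241.1, 161.1]
tcp_rot: [-0.002, 0.015, 1.0, 0.001]
wrist_force: [0.6, -0.8, -1.5]
grip_width: 55.7
finger_force: 30.0
t 12.07 pos [ 495.7 -241.1  161.1] yaw 88.3 w 55.7 F [ 0.6 -0.8 -1.5] q [-0.47  0.3   1.66 -0.    1.19 -2.01]
shift m [ 0.0366 -0.0926  0.0012] rot [ 0.002 -0.003 -0.341]
```

```bash
python3 -m creep '[{"tx":0.011,"ty":-0.027,"tz":0,"ax":0,"ay":0,"az":-0.05,"gripper":40},{"tx":0.021,"ty":-0.05,"tz":0,"ax":0,"ay":0,"az":-0.14,"gripper":40},{"tx":0.028,"ty":-0.069,"tz":0,"ax":0,"ay":0,"az":-0.23,"gripper":40},{"tx":0.033,"ty":-0.083,"tz":0,"ax":0,"ay":0,"az":-0.3,"gripper":40},{"tx":0.035,"ty":-0.09,"tz":0,"ax":0,"ay":0,"az":-0.338,"gripper":40}]'
python3 -m creep '[{"tx":0,"ty":0,"tz":0,"ax":0,"ay":0,"az":0,"gripper":40},{"tx":0,"ty":0,"tz":0,"ax":0,"ay":0,"az":0,"gripper":40},{"tx":0,"ty":0,"tz":0,"ax":0,"ay":0,"az":0,"gripper":40},{"tx":0,"ty":0,"tz":0,"ax":0,"ay":0,"az":0,"gripper":40},{"tx":0,"ty":0,"tz":0,"ax":0,"ay":0,"az":0,"gripper":40}]'
python3 w.py w6; python3 - <<'E'
from h import *
c=pickle.load(open("wrist.pkl","rb")); W=cloud(c); hsv=cv2.cvtColor(c["frame"],cv2.COLOR_BGR2HSV).astype(int)
near=(abs(W[...,0]-456)<140)&(abs(W[...,1]+332)<140)
f=lambda m:(m.sum(),W[m].mean(0).round(1),np.percentile(W[m][:,2],[2,98]).round(1),cv2.minAreaRect(W[m][:,:2].astype(np.float32))) if m.sum()>5 else None
print("orange",f(near&(W[...,2]>50)&(W[...,2]<95)&(hsv[...,1]>150)&((hsv[...,0]<18))))
print("cradle",f(near&(W[...,2]>50)&(W[...,2]<90)))
print("housing",f(near&(W[...,2]>28)&(W[...,2]<40)))
print("tubYellow",f(near&(W[...,2]>120)&(hsv[...,0]>15)&(hsv[...,0]<35)&(hsv[...,1]>120)))
print("tubBlue",f(near&(W[...,2]>120)&(hsv[...,0]>100)&(hsv[...,0]<125)&(hsv[...,1]>130)))
E
python3 go.py 456.3 -332.5 70 107.8
```

```text
t: 12.48
ee_pos: [457.8, -330.3, 161.0]
tcp_rot: [-0.002, -0.154, 0.988, 0.001]
wrist_force: [0.4, 0.1, -1.4]
grip_width: 55.4
finger_force: 30.0
t: 12.9
ee_pos: [460.7, -327.7, 162.7]
tcp_rot: [-0.0, -0.154, 0.988, 0.0]
wrist_force: [-0.7, -0.5, -0.9]
grip_width: 55.6
finger_force: 30.0
orange (np.int64(759), array([ 448.3, -334.4,   71.7]), array([63.3, 81.1]), ((449.8409423828125, -333.9230651855469), (39.58259963989258, 29.18052864074707), 18.23785972595215))
cradle (np.int64(1408), array([ 445.3, -334.9,   68.8]), array([53.7, 80.8]), ((446.26348876953125, -334.615234375), (46.843971252441406, 29.86463737487793), 17.839115142822266))
housing (np.int64(5029), array([ 433. , -338.9,   33.6]), array([30.9, 35.3]), ((440.5931701660156, -336.3721618652344), (88.02727508544922, 100.12604522705078), 17.650592803955078))
tubYellow (np.int64(2496), array([ 435.3, -317.2,  261.6]), array([184.7, 299.2]), ((440.50421142578125, -322.1144104003906), (34.66291046142578, 85.76878356933594), 14.491922378540039))
tubBlue (np.int64(3020), array([ 451.9, -336.2,  195.4]), array([179.6, 201.5]), ((452.5063781738281, -350.33917236328125), (76.36187744140625, 33.6466064453125), 87.57672882080078))
t 12.95 pos [ 460.8 -327.8  162.8] yaw 107.7 w 55.9 F [-1.3 -0.8 -0.6] q [-0.64  0.32  1.62  0.    1.2  -2.52]
shift m [ 0.0057 -0.0032  0.0928] rot [ 0.    -0.    -0.002]
```

View pics/w6.png

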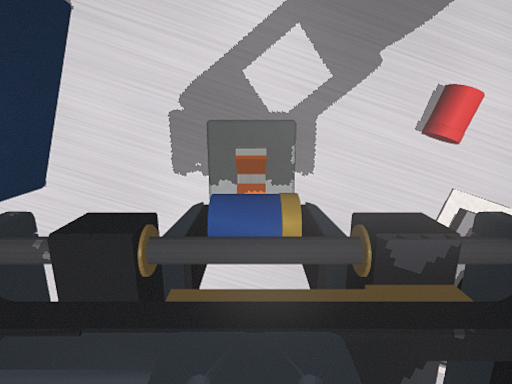

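The wrist picture shows the tub in hand at (255,213), with the orange V below it at (252,165), slightly toward the camera side. I'll fit both in the same camera frame.

```bash
cat > fit.py <<'E'
from h import *
from scipy.optimize import least_squares
A=np.radians(17.8); U=np.array([np.cos(A),np.sin(A),0]); V=np.array([-np.sin(A),np.cos(A),0])
def vee(c,name,zs=86):
    W=cloud(c); hsv=cv2.cvtColor(c["frame"],cv2.COLOR_BGR2HSV).astype(int)
    m=(abs(W[...,0]-456)<60)&(abs(W[...,1]+332)<60)&(W[...,2]>55)&(W[...,2]<84)&(hsv[...,1]>140)&(hsv[...,0]<18)
    m=cv2.erode(m.astype(np.uint8),np.ones((2,2)))>0
    P=W[m]; u=P@U; v=P@V; z=P[:,2]
    r=least_squares(lambda p:np.abs(u-p[0])-(z-p[1]+28.28),[456.3*U[0]-332.5*U[1],zs],loss="soft_l1")
    print(name,len(u),"u0 %.1f zs %.1f res %.2f"%(*r.x,np.std(r.fun)),"L/R",(u<r.x[0]).sum(),(u>r.x[0]).sum(),"v mid %.1f"%np.mean(np.percentile(v,[2,98])),np.percentile(v,[2,98]).round(1))
    return r.x
def tub(c,p):
    W=cloud(c); hsv=cv2.cvtColor(c["frame"],cv2.COLOR_BGR2HSV).astype(int); D=W-p
    z0=p[2]+19
    m=(abs(D@U)<22)&(abs(D@V)<34)&(W[...,2]>z0-15)&(W[...,2]<z0+25)&(hsv[...,1]>110)&(hsv[...,0]>15)&(hsv[...,0]<125)
    m[240:]=0
    P=W[m];u=P@U;v=P@V;z=P[:,2]
    r=least_squares(lambda q:np.hypot(u-q[0],z-q[1])-20,[p@U,z0],loss="soft_l1")
    print("tub",len(u),"ut %.1f zt %.1f res %.2f"%(*r.x,np.std(r.fun)),"v mid %.1f"%np.mean(np.percentile(v,[1,99])),np.percentile(v,[1,99]).round(1),"tcp u,v,z",(p@U).round(1),(p@V).round(1),p[2].round(1))
if __name__=="__main__":
    for n in("scene","scene1","side","wrist"):
        c=pickle.load(open(n+".pkl","rb")); vee(c,n)
    tub(c,np.array(robot.observe()["ee_pos"]))
E
python3 fit.py
```

```text
scene 56 u0 325.0 zs 92.5 res 4.06 L/R 49 7 v mid -453.1 [-465.4 -440.7]
scene1 55 u0 324.6 zs 92.5 res 4.14 L/R 46 9 v mid -453.2 [-465.1 -441.4]
side 153 u0 332.4 zs 85.2 res 1.46 L/R 64 89 v mid -458.5 [-471.1 -446. ]
wrist 669 u0 332.2 zs 85.8 res 0.93 L/R 434 235 v mid -455.1 [-468.5 -441.7]
tub 3952 ut 338.6 zt 180.9 res 0.65 v mid -452.0 [-479.3 -424.7] tcp u,v,z 338.5 -452.9 162.8
```

```bash
python3 -m creep '[{"tx":0.003,"ty":-0.002,"tz":0.01,"ax":0,"ay":0,"az":0,"gripper":40},{"tx":0.0064,"ty":-0.0035,"tz":0.025,"ax":0,"ay":0,"az":0,"gripper":40},{"tx":0.0064,"ty":-0.0035,"tz":0.043,"ax":0,"ay":0,"az":0,"gripper":40},{"tx":0.0064,"ty":-0.0035,"tz":0.058,"ax":0,"ay":0,"az":0,"gripper":40},{"tx":0.0064,"ty":-0.0035,"tz":0.065,"ax":0,"ay":0,"az":0,"gripper":40}]'
python3 -m creep '[{"tx":0,"ty":0,"tz":0.006,"ax":0,"ay":0,"az":0,"gripper":40},{"tx":0,"ty":0,"tz":0.012,"ax":0,"ay":0,"az":0,"gripper":40},{"tx":0,"ty":0,"tz":0.016,"ax":0,"ay":0,"az":0,"gripper":40},{"tx":0,"ty":0,"tz":0.018,"ax":0,"ay":0,"az":0,"gripper":40},{"tx":0,"ty":0,"tz":0.018,"ax":0,"ay":0,"az":0,"gripper":40}]'
python3 -m creep '[{"tx":0,"ty":0,"tz":0,"ax":0,"ay":0,"az":0,"gripper":40},{"tx":0,"ty":0,"tz":0,"ax":0,"ay":0,"az":0,"gripper":40},{"tx":0,"ty":0,"tz":0,"ax":0,"ay":0,"az":0,"gripper":40},{"tx":0,"ty":0,"tz":0,"ax":0,"ay":0,"az":0,"gripper":40},{"tx":0,"ty":0,"tz":0,"ax":0,"ay":0,"az":0,"gripper":40}]'
python3 go.py 453 -332 62 107.8; python3 - <<'E'
from fit import *
a=[]
c=cap("wrist"); pickle.dump(c,open("wrist.pkl","wb")); vee(c,"wrist"); tub(c,np.array(robot.observe()["ee_pos"]))
E
```

```text
t: 13.37
ee_pos: [454.2, -332.6, 95.2]
tcp_rot: [-0.002, -0.154, 0.988, 0.002]
wrist_force: [0.2, 0.6, -1.1]
grip_width: 55.5
finger_force: 30.0
t: 13.78
ee_pos: [455.7, -333.7, 79.9]
tcp_rot: [0.0, -0.154, 0.988, 0.0]
wrist_force: [0.7, 0.6, -1.5]
grip_width: 55.6
finger_force: 30.0
t: 14.2
ee_pos: [455.7, -333.7, 80.1]
tcp_rot: [0.0, -0.153, 0.988, -0.0]
wrist_force: [0.2, -0.7, -1.2]
grip_width: 55.7
finger_force: 30.0
t 14.2 pos [ 455.7 -333.7   80.1] yaw 107.7 w 55.7 F [ 0.2 -0.7 -1.2] q [-0.65  0.39  1.74  0.    1.01 -2.53]
shift m [0.0021 0.0025 0.0181] rot [-0.     0.    -0.002]
wrist 519 u0 1760.2 zs -1342.6 res 1.50 L/R 519 0 v mid -455.0 [-468.6 -441.3]
tub 3969 ut 332.0 zt 98.3 res 0.65 v mid -456.1 [-483.5 -428.8] tcp u,v,z 331.9 -457.0 80.1
```

```bash
python3 -m creep '[{"tx":0,"ty":0.0007,"tz":0.003,"ax":0,"ay":0,"az":0,"gripper":40},{"tx":0,"ty":0.0007,"tz":0.006,"ax":0,"ay":0,"az":0,"gripper":40},{"tx":0,"ty":0.0007,"tz":0.008,"ax":0,"ay":0,"az":0,"gripper":40},{"tx":0,"ty":0.0007,"tz":0.0095,"ax":0,"ay":0,"az":0,"gripper":40},{"tx":0,"ty":0.0007,"tz":0.01,"ax":0,"ay":0,"az":0,"gripper":40}]'
python3 -m creep '[{"tx":0,"ty":0,"tz":0.0003,"ax":0,"ay":0,"az":0,"gripper":40},{"tx":0,"ty":0,"tz":0.0006,"ax":0,"ay":0,"az":0,"gripper":40},{"tx":0,"ty":0,"tz":0.001,"ax":0,"ay":0,"az":0,"gripper":40},{"tx":0,"ty":0,"tz":0.001,"ax":0,"ay":0,"az":0,"gripper":40},{"tx":0,"ty":0,"tz":0.001,"ax":0,"ay":0,"az":0,"gripper":40}]'; python3 go.py 0 0 0 0
python3 -m creep '[{"tx":0,"ty":0,"tz":0.0003,"ax":0,"ay":0,"az":0,"gripper":40},{"tx":0,"ty":0,"tz":0.0006,"ax":0,"ay":0,"az":0,"gripper":40},{"tx":0,"ty":0,"tz":0.001,"ax":0,"ay":0,"az":0,"gripper":40},{"tx":0,"ty":0,"tz":0.001,"ax":0,"ay":0,"az":0,"gripper":40},{"tx":0,"ty":0,"tz":0.001,"ax":0,"ay":0,"az":0,"gripper":40}]'
```

```text
t: 14.67
ee_pos: [455.2, -332.8, 69.4]
tcp_rot: [-0.0, -0.153, 0.988, 0.0]
wrist_force: [0.5, 0.6, -0.5]
grip_width: 55.5
finger_force: 30.0
t: 15.08
ee_pos: [455.5, -333.0, 69.0]
tcp_rot: [0.0, -0.153, 0.988, 0.0]
wrist_force: [0.2, -0.2, -1.7]
grip_width: 55.5
finger_force: 30.0
t 15.08 pos [ 455.5 -333.    69. ] yaw 107.7 w 55.5 F [ 0.2 -0.2 -1.7] q [-0.65  0.4   1.76  0.    0.98 -2.53]
shift m [0.333  0.4555 0.0689] rot [0.    0.    1.879]
t: 15.5
ee_pos: [455.5, -333.0, 67.9]
tcp_rot: [0.0, -0.154, 0.988, 0.0]
wrist_force: [0.3, -0.5, -1.3]
grip_width: 55.5
finger_force: 30.0
```

```bash
python3 -m creep '[{"tx":0,"ty":0,"tz":0.0003,"ax":0,"ay":0,"az":0,"gripper":40},{"tx":0,"ty":0,"tz":0.0006,"ax":0,"ay":0,"az":0,"gripper":40},{"tx":0,"ty":0,"tz":0.001,"ax":0,"ay":0,"az":0,"gripper":40},{"tx":0,"ty":0,"tz":0.001,"ax":0,"ay":0,"az":0,"gripper":40},{"tx":0,"ty":0,"tz":0.001,"ax":0,"ay":0,"az":0,"gripper":40}]'
python3 -m creep '[{"tx":0,"ty":0,"tz":0.0003,"ax":0,"ay":0,"az":0,"gripper":40},{"tx":0,"ty":0,"tz":0.0006,"ax":0,"ay":0,"az":0,"gripper":40},{"tx":0,"ty":0,"tz":0.001,"ax":0,"ay":0,"az":0,"gripper":40},{"tx":0,"ty":0,"tz":0.001,"ax":0,"ay":0,"az":0,"gripper":40},{"tx":0,"ty":0,"tz":0.001,"ax":0,"ay":0,"az":0,"gripper":40}]'
python3 - <<'E'
from h import *
F=[]
U=np.array([.952,.306,0])
for i in range(4):
    c=cap("scene"); s=robot.observe(); F.append(s["wrist_force"])
F=np.mean(F,0); print("F",F.round(2),"u",(F@U).round(2),s["ee_pos"].round(1))
E
```

```text
t: 15.92
ee_pos: [455.9, -333.1, 67.2]
tcp_rot: [0.0, -0.153, 0.988, -0.0]
wrist_force: [0.2, -0.1, 1.0]
grip_width: 56.3
finger_force: 30.0
t: 16.33
ee_pos: [455.8, -333.0, 66.1]
tcp_rot: [0.0, -0.153, 0.988, -0.0]
wrist_force: [2.2, 1.0, 2.4]
grip_width: 55.7
finger_force: 30.0
F [2.12 1.17 2.64] u 2.37 [ 455.8 -333.1   66. ]
```

```bash
cat > f.py <<'E'
from h import *
F=[];p=[]
U=np.array([.952,.306,0]);V=np.array([-.306,.952,0])
for i in range(4):
    c=cap("scene"); s=robot.observe(); F.append(s["wrist_force"]); p.append(s["ee_pos"])
F=np.mean(F,0); print("F u %.2f v %.2f z %.2f"%(F@U,F@V,F[2]),np.mean(p,0).round(2),"T",np.round(s["wrist_torque"],2),round(s["t"],2))
E
python3 -m creep '[{"tx":-0.0004,"ty":0,"tz":0,"ax":0,"ay":0,"az":0,"gripper":40},{"tx":-0.0008,"ty":0,"tz":0.0003,"ax":0,"ay":0,"az":0,"gripper":40},{"tx":-0.0008,"ty":0,"tz":0.0006,"ax":0,"ay":0,"az":0,"gripper":40},{"tx":-0.0008,"ty":0,"tz":0.001,"ax":0,"ay":0,"az":0,"gripper":40},{"tx":-0.0008,"ty":0,"tz":0.001,"ax":0,"ay":0,"az":0,"gripper":40}]'; python3 f.py
```

```text
t: 16.95
ee_pos: [456.0, -333.0, 64.9]
tcp_rot: [-0.0, -0.154, 0.988, -0.0]
wrist_force: [0.1, -0.8, 3.4]
grip_width: 55.3
finger_force: 30.0
F u 0.08 v -0.33 z 3.67 [ 456.   -332.97   64.95] T [-0.2   0.08 -0.06] 17.15
```

```bash
python3 -m creep '[{"tx":0,"ty":0,"tz":0.0005,"ax":0,"ay":0,"az":0,"gripper":40},{"tx":0,"ty":0,"tz":0.001,"ax":0,"ay":0,"az":0,"gripper":40},{"tx":0,"ty":0,"tz":0.0015,"ax":0,"ay":0,"az":0,"gripper":40},{"tx":0,"ty":0,"tz":0.0018,"ax":0,"ay":0,"az":0,"gripper":40},{"tx":0,"ty":0,"tz":0.002,"ax":0,"ay":0,"az":0,"gripper":40}]'
python3 -m creep '[{"tx":0,"ty":0,"tz":0.0005,"ax":0,"ay":0,"az":0,"gripper":40},{"tx":0,"ty":0,"tz":0.001,"ax":0,"ay":0,"az":0,"gripper":40},{"tx":0,"ty":0,"tz":0.0014,"ax":0,"ay":0,"az":0,"gripper":40},{"tx":0,"ty":0,"tz":0.0016,"ax":0,"ay":0,"az":0,"gripper":40},{"tx":0,"ty":0,"tz":0.0016,"ax":0,"ay":0,"az":0,"gripper":40}]'; python3 f.py; python3 - <<'E'
from fit import *
c=cap("side"); pickle.dump(c,open("side2.pkl","wb")); vee(c,"side",80)
cv2.imwrite("pics/s2.png",cv2.resize(c["frame"][280:384,190:340],None,fx=4,fy=4))
c=cap("wrist"); tub(c,np.array(robot.observe()["ee_pos"]))
E
```

```text
t: 17.57
ee_pos: [456.0, -332.9, 63.0]
tcp_rot: [-0.0, -0.154, 0.988, -0.0]
wrist_force: [-1.7, -0.8, 5.8]
grip_width: 55.1
finger_force: 30.0
t: 17.98
ee_pos: [456.1, -333.0, 61.7]
tcp_rot: [-0.0, -0.154, 0.988, -0.0]
wrist_force: [-2.3, -0.9, 6.8]
grip_width: 55.5
finger_force: 30.0
F u -1.79 v -0.56 z 6.78 [ 456.06 -332.95   61.72] T [-0.1   0.37  0.03] 18.18
  ret = _var(a, axis=axis, dtype=dtype, out=out, ddof=ddof,
  arrmean = um.true_divide(arrmean, div, out=arrmean,
  ret = ret.dtype.type(ret / rcount)
Traceback (most recent call last):
  File "fit.py", line 10, in vee
    print(name,len(u),"u0 %.1f zs %.1f res %.2f"%(*r.x,np.std(r.fun)),"L/R",(u<r.x[0]).sum(),(u>r.x[0]).sum(),"v mid %.1f"%np.mean(np.percentile(v,[2,98])),np.percentile(v,[2,98]).round(1))
                                                                                                                                   ~~~~~~~~~~~~~^^^^^^^^^^
IndexError: index -1 is out of bounds for axis 0 with size 0
```

```bash
python3 -m creep '[{"tx":0.0002,"ty":0,"tz":0,"ax":0,"ay":0,"az":0,"gripper":40},{"tx":0.0004,"ty":0,"tz":0.0002,"ax":0,"ay":0,"az":0,"gripper":40},{"tx":0.0004,"ty":0,"tz":0.0004,"ax":0,"ay":0,"az":0,"gripper":40},{"tx":0.0004,"ty":0,"tz":0.0004,"ax":0,"ay":0,"az":0,"gripper":40},{"tx":0.0004,"ty":0,"tz":0.0004,"ax":0,"ay":0,"az":0,"gripper":40}]'; python3 f.py; python3 - <<'E'
from fit import *
c=cap("side"); s=cv2.resize(c["frame"][270:384,180:340],(560,399)); 
c=cap("wrist"); tub(c,np.array(robot.observe()["ee_pos"]))
W=cloud(c);p=np.array(robot.observe()["ee_pos"])
m=(abs((W-p)@U)<40)&(abs((W-p)@V)<27)&(W[...,2]>45)&(W[...,2]<79); m[240:]=0
hsv=cv2.cvtColor(c["frame"],cv2.COLOR_BGR2HSV); m&=~((hsv[...,0]>90)&(hsv[...,1]>110))
v=W[m]@V; print("cradle",m.sum(),np.percentile(v,[1,99]).round(1),"mid",np.mean(np.percentile(v,[1,99])).round(1), W[m][:,2].max())
f=c["frame"][100:250,170:340]; cv2.imwrite("pics/s2.png",np.vstack([s[:300],cv2.resize(f,(560,300))]))
E
```

```text
t: 18.65
ee_pos: [456.0, -333.0, 61.4]
tcp_rot: [0.0, -0.153, 0.988, -0.0]
wrist_force: [-0.9, -0.9, 7.0]
grip_width: 55.6
finger_force: 30.0
F u -0.96 v -0.31 z 6.53 [ 456.04 -332.96   61.44] T [-0.09  0.16  0.01] 18.85
tub 3977 ut 332.5 zt 79.7 res 0.66 v mid -455.5 [-482.8 -428.1] tcp u,v,z 332.4 -456.4 61.4
cradle 1275 [-469.9 -437.9] mid -453.9 78.89997553121296
```

View pics/s2.png

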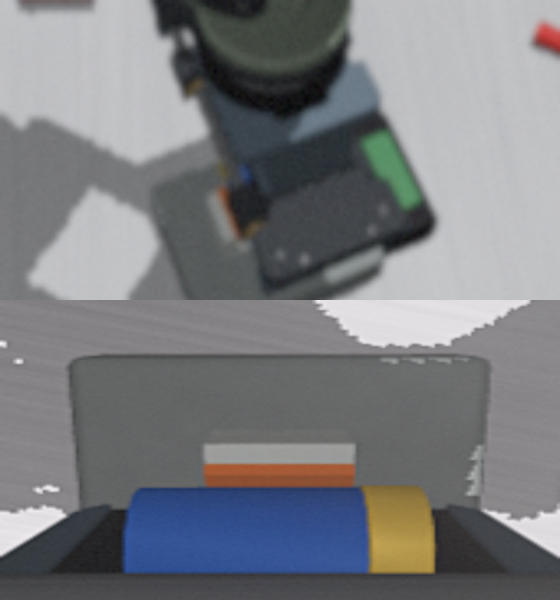

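The last picture shows the tub (crop columns 123–435) centred over the orange V (204–355). The tub is about 6 mm down and both faces are loaded, so I'm handing in.

```bash
python3 -c "
from station import robot
print(robot.job_done())"
```

```text
the job is handed in; nothing more can be done
None
```

The job is handed in: the tray stands on the mat with the blue-lidded tub still in it, and the yellow-lidded tub is held centred in the V cradle, pressed about 6 mm down (half-way) at about 19 s of the 54 s allowed; no verdict came back.

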